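# Slide the flanged tube carrier into the label reader's lane

## Robot

A 6-joint arm with a two-finger parallel gripper is mounted at the origin on the work surface. World frame = base frame: x ahead of the robot, y to its left, z up, the work surface at z = 0. Lengths are in m, angles in rad, forces in N, time in s.
With the tool pointing down it reaches from about 0.4 to 0.825 m from the base axis. Payload 7 kg.
Tool frame: the origin (TCP) lies midway between the tips of the shut fingers; the grasp point (between the pads) lies 19 mm behind it; z points along the fingers, x is the direction in which the jaws open and shut, and the axes are right-handed (so a half turn about z gives the same grasp; the last joint's range is limited). The gripper opens to 88 mm and grips with 3 to 60 N. Pads are 19 mm wide; open, the fingers measure 130 mm over their backs; the gripper's body (78 mm by 193 mm) begins 47 mm behind the grasp point.
Start: joints at [-0.985, 0.359, 0.012, 0, -1.224, -0.288], TCP at [0.198, -0.645, 0.227] pointing down, gripper open.
Joint ranges: [-3.07, 3.07], [-1.43, 2.12], [-1.02, 1.25], [-3.03, 1.67], [-3.05, -0], [-3.03, 3.03]. Speed limits (rad/s): [2.39, 2.39, 3.01, 3.14, 3.14, 3.14].

## Interface

Orientations are given as [roll, pitch, yaw] about the fixed x, y, z axes, in that order (R = Rz(yaw) Ry(pitch) Rx(roll)).
In Python, from station import arm, grab_frame, camera_params gives the robot as it stands.
- The arm moves only by the shell command python3 -m handwheel 'ROWS' [FORCE]. ROWS is JSON, a list that holds one entry, the list of rows, each a list of 5 numbers: the finger opening in m, from 0 to 0.0876, then the shift along the tool's x, y, z in m, then the turn about the tool's z in degrees. A call has 1 to 20 rows; each row is the pose to reach, as a shift and turn from the pose measured when the call began, along the tool's axes at that moment; what a row does not reach only later rows make up. A row lasts 1/12 s, in which the tool goes at most 41.7 mm and 7.16 degrees, less where a joint would pass 70% of its speed; a pose out of reach is approached as far as the arm can. A call with a gripper value outside its range is refused whole. The fingers move at their own pace and stop on an object; FORCE is the grip in N (left out, the last holds). Time passes only in rows, so rows that repeat a pose let the fingers close. It gives the time, the measured TCP pose, the force and the opening at its end, in the units of the state.
- arm.get_state(): the state, without advancing time (a new reading comes with each control period).
- grab_frame(name): name is "side" or "top"; returns the picture (384x512x3 uint8, blue, green, red); there is no depth.
- camera_params(name): a dict with "intrinsics" (3x3 intrinsics, pixels), "R" (3x3) and "t" (3): a world point X has camera coordinates R X + t. Camera axes: x right, y down, z forward; pixel columns grow to the right and rows downward; lengths in m; the calibration is good to about 2 mm. A picture is of the moment at which its call begins. camera_params takes no time and is no camera call.
- arm.job_done(): hands the job in, once; it reports no verdict.
The state is a dict: "t": time; "q": joint angles; "qd": joint speeds; "joint_efforts": joint torques, N m; "eef_pos": TCP position; "ee_rot": TCP orientation; "force": force on the tool from outside, world axes, zero at the start; "moment": the same for the moment, N m; "width": finger opening in m.
Only numpy, scipy, OpenCV 4.12 (cv2) and the standard library are available. Lean on these libraries where they do the work, as an engineer would, in place of code of your own. Each camera call takes 0.05 s, during which the arm holds its last target.

## Task

Load the tube carrier into the label reader: pick up the tube holder with the wide rectangular flanged foot, set it upright on the lane's bare apron in front of the open end, slide its foot in under the two lips until it is fully home against the reader, and let go. Keep it upright all the way, and leave its look-alike without a flange where it stands.

Things in the scene. Friction and masses are not known exactly. Their poses are not given: they have to be found in the camera images.
- carrier: The tube carrier to load, loose, white plastic. Rectangular foot 90 (x) x 58 (y) x 8 mm thick; on it a block 80 (x) x 30 (y) mm from 8 to 60 mm height, to be gripped across its 30 mm; three fixed capped tubes stand out of it in a row along x, up to 78 mm. Origin: centre of the foot's underside; x along its length, z up. Both ends are alike: either may go in first.
- stand: Look-alike, to be left alone: the same white block, 80 (x) x 30 (y) x 60 mm with three capped tubes up to 78 mm, but no flange at its foot. Origin: centre of its underside, z up. (A third holder, with two tubes on a round 100 mm base, is also a bystander.)
- lane_home (a point): On the deck of the reader's fixed aluminium lane (6 mm above the table), where the centre of the carrier's underside lies when it is fully home. x: the way in, along the lane; z up. The stop is the face of the grey reader box (60 mm high, 90 mm wide) at x = +45 mm. From x = -65 to +45 mm walls 68 mm apart carry lips over the deck: underside 12, top 16 mm above it, slot 40 mm wide.
- lane_mouth (a point): Middle of the lane's open end, on the deck, 65 mm before lane_home; same axes: the lips begin at x = 0. Before it lies the apron, open above: flat deck 80 mm wide, x = -125 to 0. Low guides (10 mm above the deck) funnel in over the last 30 mm, from 100 to 68 mm apart. A carrier set down with its centre at x = -60 mm stands wholly on the apron.

How it is judged:
On the way:
1. the carrier's foot enters the lane from its open end: upright, down on the deck (within 6 mm), in line with the track (within 12 mm and 12 degrees), only its front part under the lips (x of carrier in the frame of lane_home between -0.108 and -0.03 m and y of carrier in the frame of lane_home between -0.012 and 0.012 m and z of carrier in the frame of lane_home below 0.006 m and angle between the x axis of carrier and the x axis of lane_home, either way round below 0.21 rad), for 0.05 s.
At the end, for the whole second after the job is handed in: The carrier stands upright (within 8 degrees) and at rest on the deck under the lips, its centre within 12 mm of the home point along and across the lane, not more than 5 mm above the deck, in line with the track within 11 degrees (x of carrier in the frame of lane_home between -0.012 and 0.012 m and y of carrier in the frame of lane_home between -0.012 and 0.012 m and z of carrier in the frame of lane_home below 0.005 m and angle between the x axis of carrier and the x axis of lane_home, either way round below 0.2 rad and angle between carrier's own z axis and vertical below 0.15 rad and linear speed of carrier below 0.02 m/s); the robot touches nothing.
It fails at once if the carrier is tipped by more than 30 degrees (angle between carrier's own z axis and vertical above 0.52 rad).
It fails at once if the plain tube stand is moved by more than 30 mm (distance of stand from where it was at the start of the episode above 0.03 m).
It also fails if it takes over 42 s, if anything falls off the work surface, if the arm or the gripper's body presses on something with over 40 N, if the wrist force passes 120 N, or if a joint passes its speed limit or range.

## Working session

There is one attempt and no reset: what is moved stays moved. The work goes in short steps, Python scripts to look and compute and a shell command to move; the robot and the scene stay as the last step left them, time stands still between calls to the robot, and variables do not carry over. Pictures are saved under pics/ and viewed, and the job is handed in when it is done.

```bash
mkdir -p pics; ls; python3 - <<'E'
from station import arm, grab_frame, camera_params
import cv2
for n in("side","top"):
    cv2.imwrite(f"pics/{n}0.png",grab_frame(n)); p=camera_params(n); print(n,p)
s=arm.get_state(); print(s)
E
```

```text
pics
side {'intrinsics': array([[372.08779207,   0.        , 256.13531178],
       [  0.        , 372.08779207, 191.55327255],
       [  0.        ,   0.        ,   1.        ]]), 'R': array([[ 0.99942354, -0.03184169,  0.01177683],
       [-0.01431679, -0.70982806, -0.70422947],
       [ 0.03078338,  0.70365491, -0.70987474]]), 't': array([-0.5473293 , -0.02535307,  0.8505488 ])}
top {'intrinsics': array([[392.64035232,   0.        , 252.92400226],
       [  0.        , 392.64035232, 188.25609363],
       [  0.        ,   0.        ,   1.        ]]), 'R': array([[-0.01404989, -0.99939266,  0.03188912],
       [-0.98935636,  0.00927514, -0.14521693],
       [ 0.14483296, -0.03358998, -0.9888858 ]]), 't': array([-0.07300572,  0.5493799 ,  0.78015084])}
{'t': 0.1, 'q': array([-9.84879101e-01,  3.59320922e-01,  1.11450048e-02, -3.28224853e-04,
       -1.22411094e+00, -2.88095742e-01]), 'qd': array([ 0.00043576, -0.00114809,  0.00186098,  0.00182354, -0.00209367,
       -0.00177832]), 'joint_efforts': array([-4.62553908e-04, -5.84164524e+01,  2.93752223e+01,  7.01558635e+00,
        1.01852103e-02, -6.86214162e-05]), 'eef_pos': array([ 0.19791412, -0.64486381,  0.22570679]), 'ee_rot': array([-3.14146496e+00, -1.51678274e-03,  1.86850596e+00]), 'force': array([ 0.54387886, -0.42531533,  0.5022154 ]), 'moment': array([-0.04705791, -0.00839909, -0.02552012]), 'width': 0.08783755284638756}
```

View pics/side0.png

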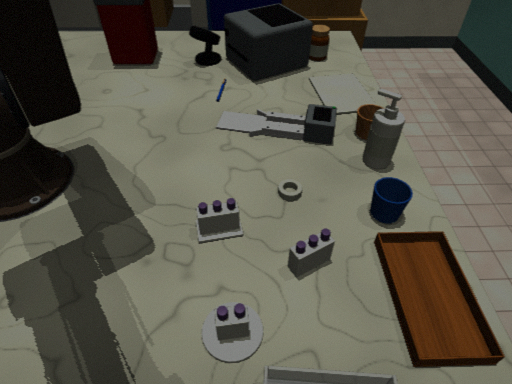

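View pics/top0.png

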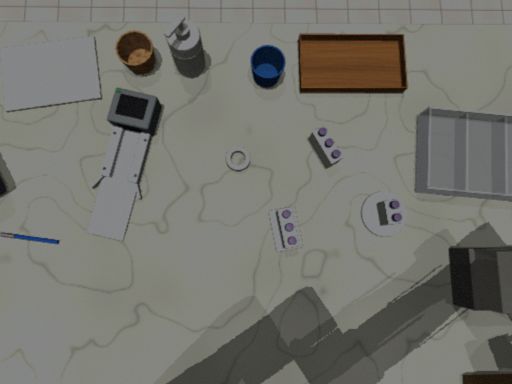

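The side view shows the flanged carrier at about (219,220), the stand at (311,252), and the lane from (220,122) to (335,125). In the top view the carrier is at (286,229) and the lane runs from (110,225) to the reader at (133,110). I'll enlarge both.

```bash
python3 - <<'E'
import cv2
t=cv2.imread("pics/top0.png"); s=cv2.imread("pics/side0.png")
cv2.imwrite("pics/c1.png",cv2.resize(t[80:250,70:190],None,fx=3.5,fy=3.5,interpolation=2))
cv2.imwrite("pics/c2.png",cv2.resize(t[190:265,245:325],None,fx=7,fy=7,interpolation=2))
cv2.imwrite("pics/c3.png",cv2.resize(s[90:155,205:355],None,fx=5,fy=5,interpolation=2))
cv2.imwrite("pics/c4.png",cv2.resize(s[190:250,180:260],None,fx=8,fy=8,interpolation=2))
E
```

```text
(no output)
```

View pics/c1.png

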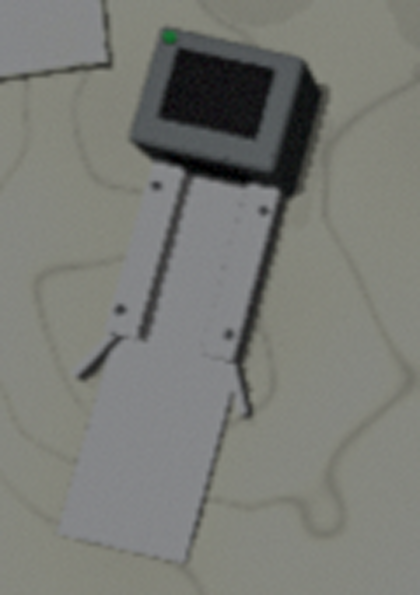

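View pics/c2.png

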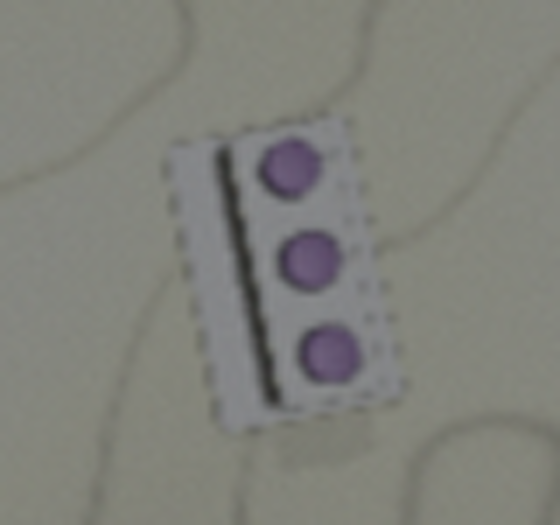

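View pics/c3.png

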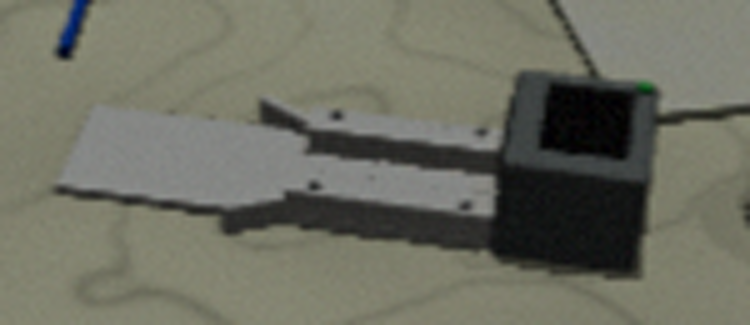

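View pics/c4.png

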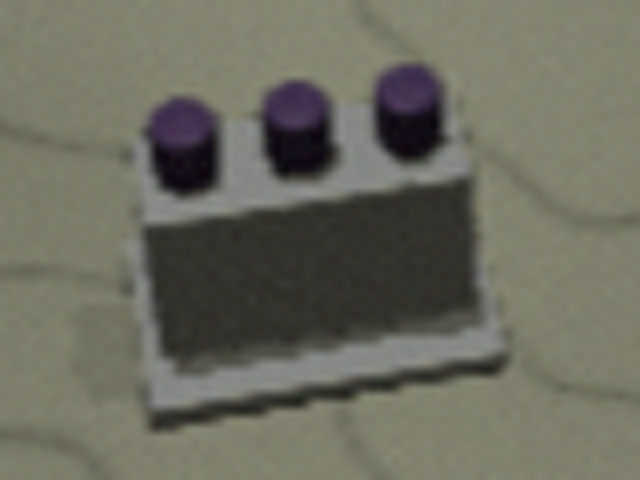

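```bash
cat > h.py <<'E'
import numpy as np
from station import arm, grab_frame, camera_params
def px(n,u,v,z):
    p=camera_params(n);d=p["R"].T@np.linalg.solve(p["intrinsics"],[u,v,1]);c=-p["R"].T@p["t"]
    return c+d*(z-c[2])/d[2]
def cr(n,pts,f,ox,oy,z):
    return np.array([px(n,(u+.5)/f-.5+ox,(v+.5)/f-.5+oy,z) for u,v in pts])
def proj(n,X):
    p=camera_params(n);c=np.asarray(X)@p["R"].T+p["t"];q=c@p["intrinsics"].T;return q[:,:2]/q[:,2:]
E
python3 - <<'E'
from h import *
np.set_printoptions(precision=4,suppress=True)
f=cr("top",[(170,148),(345,118),(405,398),(228,432)],7,245,190,.008);print("foot top",f,f.mean(0),np.linalg.norm(f-np.roll(f,1,0),axis=1))
c=cr("top",[(290,168),(310,261),(330,354)],7,245,190,.078);print("caps top",c)
c=cr("side",[(182,115),(297,100),(409,85)],8,180,190,.078);print("caps side",c)
f=cr("side",[(152,408),(503,355)],8,180,190,.008);print("foot side",f)
a=cr("top",[(62,535),(186,563)],3.5,70,80,.006);print("apron top",a)
l=cr("top",[(112,332),(143,340),(205,355),(238,362),(283,190),(240,190),(185,180)],3.5,70,80,.022);print("lips top",l)
r=cr("top",[(165,30),(303,62),(275,178),(133,140)],3.5,70,80,.06);print("reader",r, r+0)
a=cr("side",[(98,105),(58,188)],5,205,90,.006);print("apron side",a)
l=cr("side",[(310,155),(285,192),(308,133)],5,205,90,.022);print("lips side",l)
E
```

```text
foot top [[ 0.504  -0.1144  0.008 ]
 [ 0.5127 -0.1689  0.008 ]
 [ 0.4266 -0.1848  0.008 ]
 [ 0.4171 -0.1303  0.008 ]] [ 0.4651 -0.1496  0.008 ] [0.0883 0.0552 0.0876 0.0553]
caps top [[ 0.4917 -0.1431  0.078 ]
 [ 0.4654 -0.1481  0.078 ]
 [ 0.4393 -0.153   0.078 ]]
caps side [[ 0.4405 -0.1548  0.078 ]
 [ 0.4673 -0.1505  0.078 ]
 [ 0.4937 -0.1462  0.078 ]]
foot side [[ 0.4291 -0.1871  0.008 ]
 [ 0.5148 -0.1727  0.008 ]]
apron top [[0.4622 0.2717 0.006 ]
 [0.4444 0.1968 0.006 ]]
lips top [[0.5839 0.2413 0.022 ]
 [0.5788 0.2225 0.022 ]
 [0.5692 0.1849 0.022 ]
 [0.5647 0.1649 0.022 ]
 [0.6724 0.1403 0.022 ]
 [0.6725 0.1667 0.022 ]
 [0.6791 0.2006 0.022 ]]
reader [[0.7606 0.2041 0.06  ]
 [0.7404 0.1215 0.06  ]
 [0.6687 0.1364 0.06  ]
 [0.6923 0.2204 0.06  ]] [[0.7606 0.2041 0.06  ]
 [0.7404 0.1215 0.06  ]
 [0.6687 0.1364 0.06  ]
 [0.6923 0.2204 0.06  ]]
apron side [[0.4659 0.2712 0.006 ]
 [0.4468 0.1917 0.006 ]]
lips side [[0.5816 0.1971 0.022 ]
 [0.5668 0.1639 0.022 ]
 [0.5816 0.2178 0.022 ]]
```

The fits agree with the given sizes: foot about 88x55 mm (true 90x58), apron length 125 mm, slot 39 mm (true 40), and both cameras within 4 mm. This puts the carrier at about (0.466, -0.150) with yaw +10°, and the mouth at about (0.576, 0.203) with yaw -13.6°. Next I'll work out the approach move.

```bash
cat >> h.py <<'E'
from scipy.spatial.transform import Rotation as Ro
def to(xyz,yawx=None):
    s=arm.get_state();R=Ro.from_euler("xyz",s["ee_rot"]);d=R.inv().apply(np.array(xyz)-s["eef_pos"])
    y=np.degrees(s["ee_rot"][2]);print("t",s["t"],"pos",s["eef_pos"].round(4),"rpy",np.degrees(s["ee_rot"]).round(2),"F",s["force"].round(1),"w",round(s["width"],4),"q",s["q"].round(2))
    print("shift mm",(d*1000).round(1),"turn", None if yawx is None else round(-(((yawx-y)+90)%180-90),2))
E
python3 - <<'E'
from h import *
to([.466,-.1495,.16],100.2)
E
```

```text
t 0.1 pos [ 0.1979 -0.6449  0.2257] rpy [-1.7999e+02 -9.0000e-02  1.0706e+02] F [ 0.5 -0.4  0.5] w 0.0878 q [-0.98  0.36  0.01 -0.   -1.22 -0.29]
shift mm [394.8 401.6  66.3] turn 6.86
```

```bash
python3 -m handwheel '[[[0.0876,395,402,66,6.9]]]' 2>&1 | tail -3; echo; python3 -c "
from h import *
to([.466,-.1495,.16],100.2)"
```

```text
ee_rot: [-3.139, -0.001, 1.75]
force: [1.9, 0.5, 0.1]
width: 0.0873

t 0.1833 pos [ 0.2157 -0.6123  0.2207] rpy [-1.7988e+02 -7.0000e-02  1.0026e+02] F [1.9 0.5 0.1] w 0.0873 q [-0.93  0.32 -0.06  0.   -1.19 -0.46]
shift mm [410.8 328.8  60.5] turn 0.06
```

I typed that row in mm, but the interface takes metres. The per-row limit clamped it to one harmless step in the right direction. I'm continuing in metres.

```bash
python3 -m handwheel '[[[0.0876,0.411,0.329,0.06,0],[0.0876,0.411,0.329,0.06,0],[0.0876,0.411,0.329,0.06,0],[0.0876,0.411,0.329,0.06,0],[0.0876,0.411,0.329,0.06,0],[0.0876,0.411,0.329,0.06,0],[0.0876,0.411,0.329,0.06,0],[0.0876,0.411,0.329,0.06,0],[0.0876,0.411,0.329,0.06,0],[0.0876,0.411,0.329,0.06,0],[0.0876,0.411,0.329,0.06,0],[0.0876,0.411,0.329,0.06,0],[0.0876,0.411,0.329,0.06,0],[0.0876,0.411,0.329,0.06,0],[0.0876,0.411,0.329,0.06,0],[0.0876,0.411,0.329,0.06,0]]]' 30 | tail -1; python3 -c "
from h import *
import cv2
to([.466,-.1495,.028],100.2)
for n in('side','top'): cv2.imwrite(f'pics/{n}1.png',grab_frame(n))
s=cv2.imread('pics/side1.png');cv2.imwrite('pics/s1.png',cv2.resize(s[80:280,120:370],None,fx=3,fy=3))
"
```

```text
width: 0.0878
t 1.5167 pos [ 0.4658 -0.1493  0.1603] rpy [-1.7983e+02 -8.0000e-02  1.0029e+02] F [-0.1  0.2 -0.5] w 0.0878 q [ 0.09  0.11 -0.48 -0.   -0.98 -1.48]
shift mm [ -0.5   0.6 132.3] turn 0.09
```

View pics/s1.png

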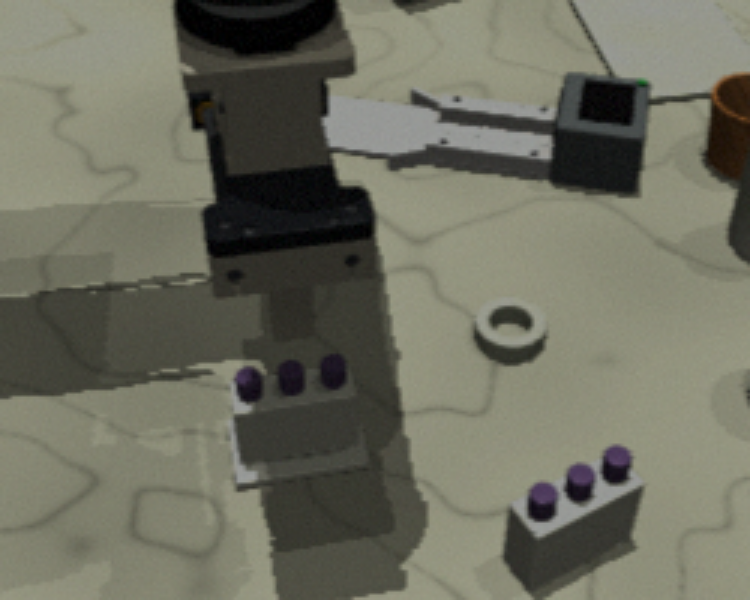

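The enlarged side picture shows the finger at about (292,310), right above the middle tube at (291,378), so the aim is good. I'll descend to TCP 28 mm.

```bash
python3 -m handwheel '[[[0.0876,0,0,0.035,0],[0.0876,0,0,0.07,0],[0.0876,0,0,0.1,0],[0.0876,0,0,0.12,0],[0.0876,0,0,0.132,0],[0.0876,0,0,0.132,0]]]' 30|tail -2; python3 -c "
from h import *
import cv2
to([.466,-.1495,.028],100.2)
s=grab_frame('side');cv2.imwrite('pics/s2.png',cv2.resize(s[120:260,160:290],None,fx=4,fy=4))
"
```

```text
force: [-0.9, -0.3, 0.9]
width: 0.0879
t 2.1167 pos [ 0.4629 -0.151   0.0261] rpy [-1.7959e+02 -1.1000e-01  1.0005e+02] F [-0.9 -0.3  0.9] w 0.0879 q [ 0.09  0.29 -0.64 -0.   -0.65 -1.48]
shift mm [ 1.   3.3 -2. ] turn -0.15
```

View pics/s2.png

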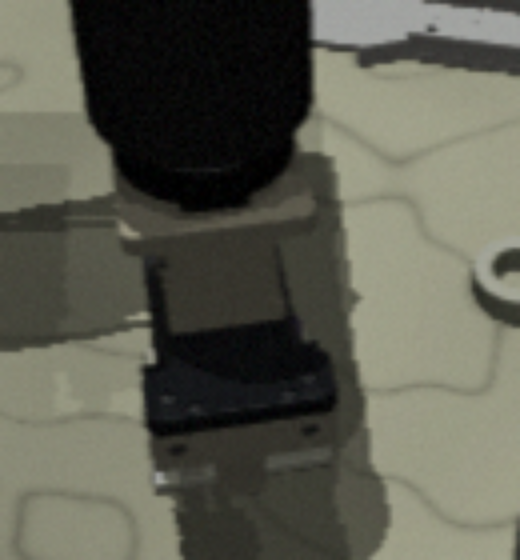

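The fingers straddle the block and the foot's ends show at (180,478) and (300,460). I'm closing.

```bash
python3 -m handwheel '[[[0.06,0,0.002,-0.002,0],[0.04,0,0.002,-0.002,0],[0.02,0,0.002,-0.002,0],[0.02,0,0.002,-0.002,0],[0.02,0,0.002,-0.002,0],[0.02,0,0.002,-0.002,0],[0.02,0,0.002,-0.002,0]]]' 35|tail -2; python3 -c "
from h import *
to([.466,-.1495,.2],100.2)"
```

```text
force: [0.4, -0.2, 0.0]
width: 0.0467
t 2.75 pos [ 0.4661 -0.1505  0.0298] rpy [-1.7973e+02 -8.0000e-02  1.0010e+02] F [ 0.4 -0.2  0. ] w 0.0467 q [ 0.09  0.29 -0.63 -0.   -0.66 -1.48]
shift mm [   1.2   -0.7 -170.2] turn -0.1
```

Fingers are still closing (46.7 mm).

```bash
python3 -m handwheel '[[[0.02,0,0,0,0],[0.02,0,0,0,0],[0.02,0,0,0,0],[0.02,0,0,0,0],[0.02,0,0,0,0],[0.02,0,0,0,0]]]' 35|tail -2; python3 -c "
from h import *
to([.466,-.1495,.13],100.2)"
```

```text
force: [-0.4, 1.1, 1.8]
width: 0.0294
t 3.25 pos [ 0.4661 -0.1505  0.0298] rpy [-1.7973e+02 -9.0000e-02  1.0010e+02] F [-0.4  1.1  1.8] w 0.0294 q [ 0.09  0.29 -0.63 -0.   -0.66 -1.48]
shift mm [   1.1   -0.4 -100.2] turn -0.1
```

Gripped at 29.4 mm. Lifting.

```bash
python3 -m handwheel '[[[0.02,0,0,-0.015,0],[0.02,0,0,-0.04,0],[0.02,0,0,-0.065,0],[0.02,0,0,-0.08,0],[0.02,0,0,-0.08,0],[0.02,0,0,-0.08,0]]]' 35|tail -2; python3 -c "
from h import *
import cv2
to([.5177,.2174,.11],76.4)
s=grab_frame('side');cv2.imwrite('pics/s3.png',cv2.resize(s[80:280,140:340],None,fx=3,fy=3))
"
```

```text
force: [0.2, 0.3, -2.0]
width: 0.0299
t 3.75 pos [ 0.4667 -0.1504  0.1101] rpy [-1.7982e+02 -1.0000e-01  1.0009e+02] F [ 0.2  0.3 -2. ] w 0.0299 q [ 0.09  0.17 -0.54 -0.   -0.86 -1.48]
shift mm [3.532e+02 1.147e+02 3.000e-01] turn 23.69
```

View pics/s3.png

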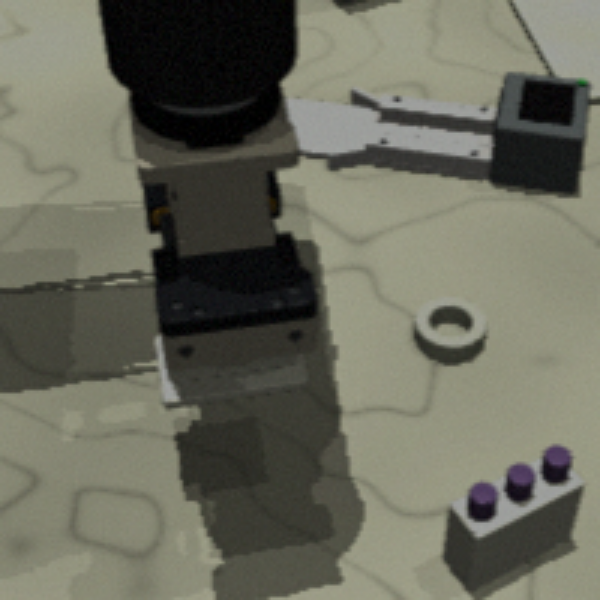

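It is held level, with the foot's lower edge running (165,402)–(305,380) in the crop. Now I'll swing it over the apron.

```bash
python3 -m handwheel '[[[0.02,0.015,0.005,0,1],[0.02,0.04,0.013,0,3],[0.02,0.068,0.022,0,5],[0.02,0.096,0.031,0,7],[0.02,0.124,0.04,0,9],[0.02,0.152,0.049,0,11],[0.02,0.18,0.058,0,13],[0.02,0.208,0.068,0,15],[0.02,0.236,0.077,0,17],[0.02,0.264,0.086,0,19],[0.02,0.292,0.095,0,21],[0.02,0.318,0.103,0,22.5],[0.02,0.338,0.11,0,23.5],[0.02,0.35,0.114,0,23.7],[0.02,0.353,0.115,0,23.7],[0.02,0.353,0.115,0,23.7],[0.02,0.353,0.115,0,23.7]]]' 35|tail -2; python3 -c "
from h import *
import cv2
to([.5177,.2174,.037],76.4)
for n in('side','top'):
  im=grab_frame(n);cv2.imwrite(f'pics/{n}4.png',im)
  im=im[60:200,180:360] if n=='side' else im[70:260,50:220]
  cv2.imwrite(f'pics/{n}4c.png',cv2.resize(im,None,fx=3.1,fy=3.1))
"
```

```text
force: [-0.1, -0.3, -2.3]
width: 0.0299
t 5.2167 pos [0.5166 0.2162 0.1083] rpy [-1.796e+02  1.100e-01  7.638e+01] F [-0.1 -0.3 -2.3] w 0.0299 q [ 0.74  0.28 -0.39 -0.01 -0.9  -2.55]
shift mm [ 1.5  1.3 71.3] turn -0.02
```

View pics/side4c.png

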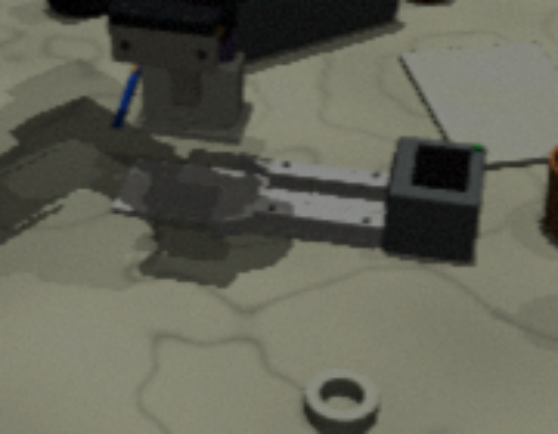

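View pics/top4c.png

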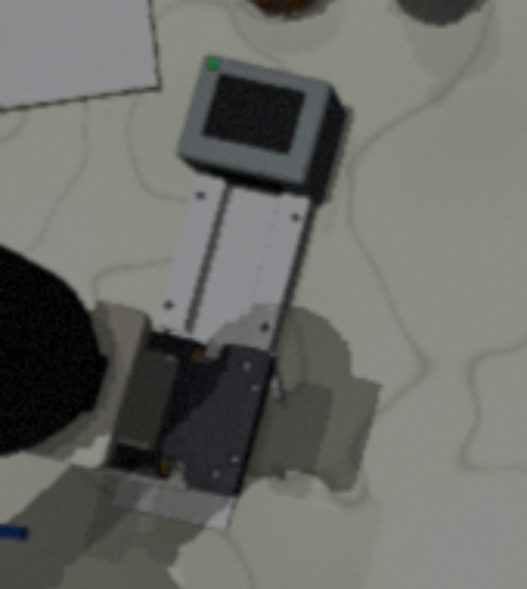

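The carrier hangs level over the apron and in line with the lane. In the top crop the lane axis and the gripper body are parallel. I'm lowering to a few mm above the deck.

```bash
python3 -m handwheel '[[[0.02,0.001,0.001,0.015,0],[0.02,0.001,0.001,0.035,0],[0.02,0.001,0.001,0.052,0],[0.02,0.001,0.001,0.062,0],[0.02,0.001,0.001,0.066,0],[0.02,0.001,0.001,0.066,0],[0.02,0.001,0.001,0.066,0]]]' 35|tail -2; python3 -c "
from h import *
import cv2
to([.5177,.2174,.036],76.4)
for n in('side','top'):
  im=grab_frame(n);cv2.imwrite(f'pics/{n}5.png',im)
  im=im[80:150,200:350] if n=='side' else im[100:250,60:190]
  cv2.imwrite(f'pics/{n}5c.png',cv2.resize(im,None,fx=4 if n=='top' else 5,fy=4 if n=='top' else 5))
"
```

```text
force: [-0.7, 0.5, -1.1]
width: 0.0297
t 5.9 pos [0.5182 0.2168 0.0435] rpy [-1.7967e+02  4.0000e-02  7.6330e+01] F [-0.7  0.5 -1.1] w 0.0297 q [ 0.74  0.36 -0.45 -0.01 -0.76 -2.55]
shift mm [ 0.5 -0.6  7.6] turn -0.07
```

View pics/side5c.png

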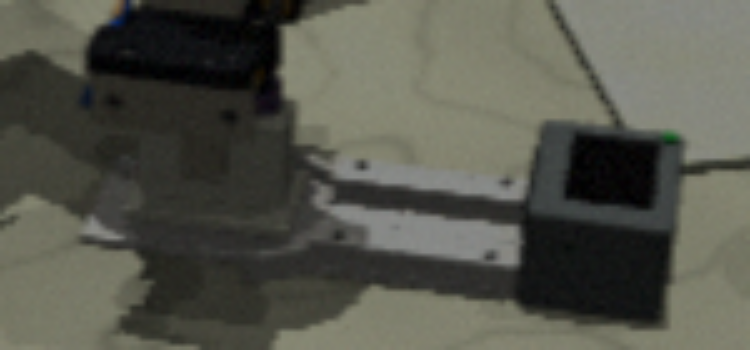

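View pics/top5c.png

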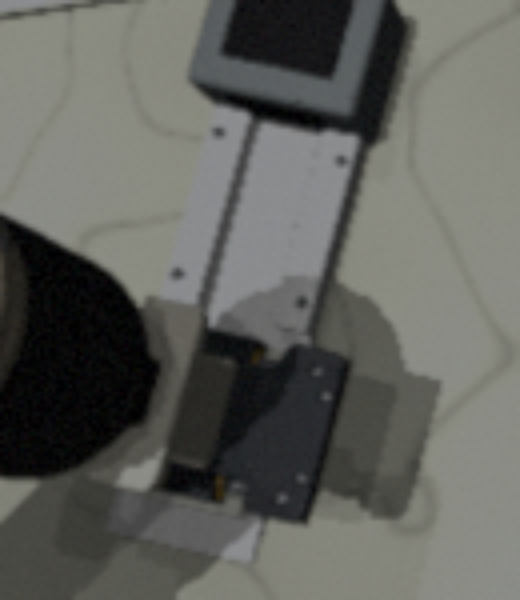

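It hovers above the apron, centred between the guides. Lowering the last 8 mm.

```bash
python3 -m handwheel '[[[0.02,0.0005,-0.0005,0.003,0],[0.02,0.0005,-0.0005,0.005,0],[0.02,0.0005,-0.0005,0.007,0],[0.02,0.0005,-0.0005,0.008,0],[0.02,0.0005,-0.0005,0.008,0]]]' 35|tail -2; python3 -c "
from h import *
to([.5177,.2174,.036],76.4)"
```

```text
force: [-1.2, 0.7, -1.5]
width: 0.0299
t 6.4167 pos [0.5179 0.2178 0.0359] rpy [-179.7    -0.     76.35] F [-1.2  0.7 -1.5] w 0.0299 q [ 0.74  0.37 -0.46 -0.01 -0.74 -2.55]
shift mm [-0.4 -0.1 -0.1] turn -0.05
```

It is near deck contact and positioned as planned. I'll slide in partway (+y of the tool is the way in), then check.

```bash
python3 -m handwheel '[[[0.02,0,0.003,0.001,0],[0.02,0,0.008,0.001,0],[0.02,0,0.014,0.001,0],[0.02,0,0.02,0.001,0],[0.02,0,0.026,0.001,0],[0.02,0,0.032,0.001,0],[0.02,0,0.038,0.001,0],[0.02,0,0.042,0.001,0],[0.02,0,0.045,0.001,0],[0.02,0,0.045,0.001,0]]]' 35|tail -2; python3 -c "
from h import *
import cv2
a=np.radians(-13.6);m=np.array([.576,.2033]);h=m+.065*np.array([np.cos(a),np.sin(a)]);print(h)
to([h[0],h[1],.036],76.4)
for n in('side','top'):
  im=grab_frame(n);cv2.imwrite(f'pics/{n}6.png',im)
  im=im[80:150,200:350] if n=='side' else im[100:250,60:190]
  cv2.imwrite(f'pics/{n}6c.png',cv2.resize(im,None,fx=4 if n=='top' else 5,fy=4 if n=='top' else 5))
"
```

```text
force: [-6.6, -0.3, 11.3]
width: 0.03
[0.63917747 0.18801576]
t 7.25 pos [0.5616 0.2073 0.0358] rpy [-1.7969e+02 -1.0000e-02  7.6360e+01] F [-6.6 -0.3 11.3] w 0.03 q [ 0.68  0.42 -0.38 -0.01 -0.77 -2.48]
shift mm [-0.5 80.  -0.6] turn -0.04
```

View pics/side6c.png

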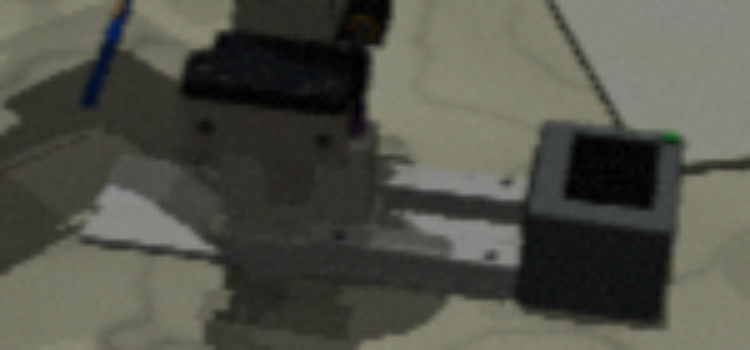

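View pics/top6c.png

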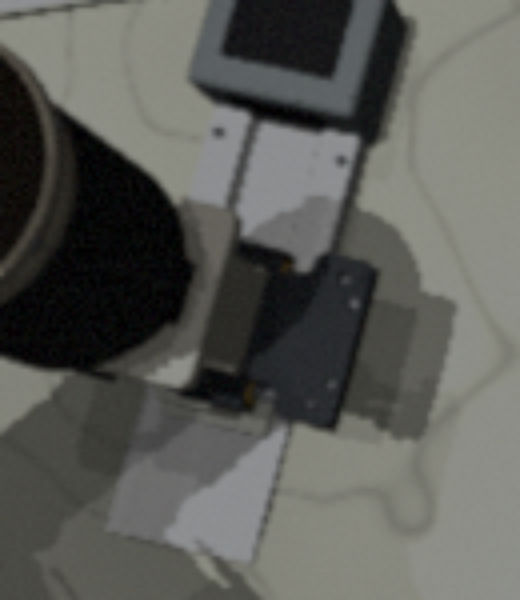

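The foot's front is under the lips, about 80 mm from home. The deck pushes back with 11 N, drag is 7 N and there is no side force. I'll continue with less downward bias.

```bash
python3 -m handwheel '[[[0.02,0,0.003,0,0],[0.02,0,0.009,0,0],[0.02,0,0.015,0,0],[0.02,0,0.021,0,0],[0.02,0,0.027,0,0],[0.02,0,0.033,0,0],[0.02,0,0.039,0,0],[0.02,0,0.045,0,0],[0.02,0,0.051,0,0],[0.02,0,0.057,0,0],[0.02,0,0.062,0,0],[0.02,0,0.065,0,0],[0.02,0,0.065,0,0]]]' 35|tail -2; python3 -c "
from h import *
to([.6392,.188,.036],76.4)"
```

```text
force: [-3.2, -0.7, 5.0]
width: 0.0297
t 8.4333 pos [0.6257 0.1917 0.0358] rpy [-1.7972e+02 -1.0000e-02  7.6350e+01] F [-3.2 -0.7  5. ] w 0.0297 q [ 0.59  0.5  -0.25 -0.01 -0.83 -2.4 ]
shift mm [-0.4 14.  -0.2] turn -0.05
```

```bash
python3 -m handwheel '[[[0.02,0,0.002,0,0],[0.02,0,0.004,0,0],[0.02,0,0.006,0,0],[0.02,0,0.008,0,0],[0.02,0,0.01,0,0],[0.02,0,0.011,0,0],[0.02,0,0.011,0,0]]]' 35|tail -2; python3 -c "
from h import *
import cv2
to([.6392,.188,.036],76.4)
for n in('side','top'):
  im=grab_frame(n);cv2.imwrite(f'pics/{n}7.png',im)
  im=im[80:150,200:350] if n=='side' else im[80:230,60:190]
  cv2.imwrite(f'pics/{n}7c.png',cv2.resize(im,None,fx=4 if n=='top' else 5,fy=4 if n=='top' else 5))
"
```

```text
force: [-3.2, 0.1, 3.9]
width: 0.0296
t 9.0167 pos [0.6368 0.1889 0.0359] rpy [-179.72   -0.     76.35] F [-3.2  0.1  3.9] w 0.0296 q [ 0.58  0.51 -0.22 -0.   -0.84 -2.38]
shift mm [-0.3  2.6 -0.2] turn -0.05
```

View pics/side7c.png

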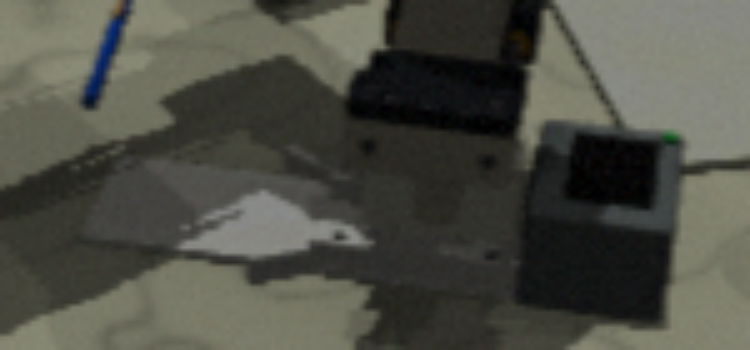

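View pics/top7c.png

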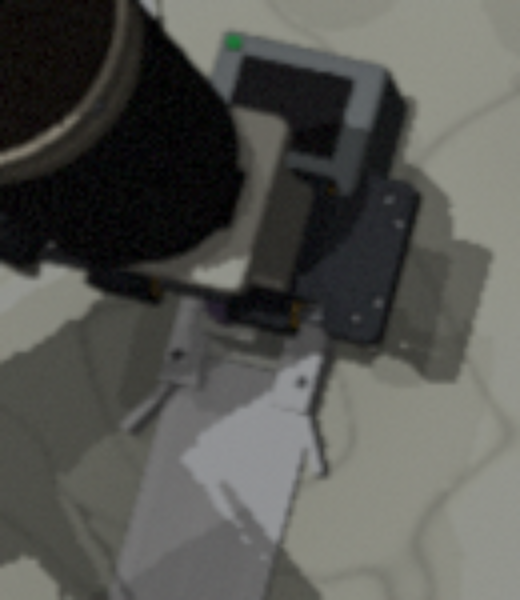

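No stop contact yet, so I'll inch on until the force rises.

```bash
python3 -m handwheel '[[[0.02,0,0.001,0,0],[0.02,0,0.002,0,0],[0.02,0,0.003,0,0],[0.02,0,0.004,0,0],[0.02,0,0.004,0,0]]]' 35|tail -2; python3 -c "
from h import *
to([.6392,.188,.036],76.4)"
```

```text
force: [-17.6, 5.5, 14.4]
width: 0.0298
t 9.5333 pos [0.6378 0.1886 0.0361] rpy [-1.7948e+02  5.0000e-02  7.6330e+01] F [-17.6   5.5  14.4] w 0.0298 q [ 0.58  0.51 -0.21 -0.01 -0.85 -2.38]
shift mm [-0.2  1.5  0. ] turn -0.07
```

The force rose to 18 N along the lane axis about 1 mm further on. That is the reader face, 1.5 mm from the expected home. I'll relax and open.

```bash
python3 -m handwheel '[[[0.02,0,0,0,0],[0.02,0,0,0,0],[0.04,0,0,0,0],[0.06,0,0,0,0],[0.07,0,0,0,0],[0.07,0,0,0,0],[0.07,0,0,0,0],[0.07,0,0,0,0],[0.07,0,0,0,0],[0.07,0,0,0,0]]]' 10|tail -2; python3 -c "
from h import *
to([.6392,.188,.16],76.4)"
```

```text
force: [-0.1, -0.4, -0.3]
width: 0.0693
t 10.3667 pos [0.6378 0.1885 0.036 ] rpy [-1.7948e+02  5.0000e-02  7.6330e+01] F [-0.1 -0.4 -0.3] w 0.0693 q [ 0.58  0.51 -0.21 -0.01 -0.85 -2.38]
shift mm [  -0.3    0.3 -124. ] turn -0.07
```

```bash
python3 -m handwheel '[[[0.07,0,0,-0.02,0],[0.07,0,0,-0.05,0],[0.07,0,0,-0.085,0],[0.07,0,0,-0.12,0],[0.07,0,0,-0.15,0],[0.07,0,-0.03,-0.17,0],[0.07,0,-0.07,-0.17,0],[0.07,0,-0.11,-0.17,0],[0.07,0,-0.15,-0.17,0],[0.07,0,-0.18,-0.17,0],[0.07,0,-0.18,-0.17,0],[0.07,0,-0.18,-0.17,0]]]' 10|tail -2; python3 -c "
from h import *
import cv2
to([.6392,.188,.036],76.4)
for n in('side','top'):
  im=grab_frame(n);cv2.imwrite(f'pics/{n}8.png',im)
  im=im[70:150,200:350] if n=='side' else im[80:230,60:190]
  cv2.imwrite(f'pics/{n}8c.png',cv2.resize(im,None,fx=4 if n=='top' else 5,fy=4 if n=='top' else 5,interpolation=2))
"
```

```text
force: [0.5, -0.2, -0.5]
width: 0.0698
t 11.3667 pos [0.4634 0.2314 0.2087] rpy [-1.7954e+02 -5.0000e-02  7.6480e+01] F [ 0.5 -0.2 -0.5] w 0.0698 q [ 0.84  0.12 -0.35 -0.01 -1.11 -2.64]
shift mm [ -1.3 182.4 171.2] turn 0.08
```

View pics/side8c.png

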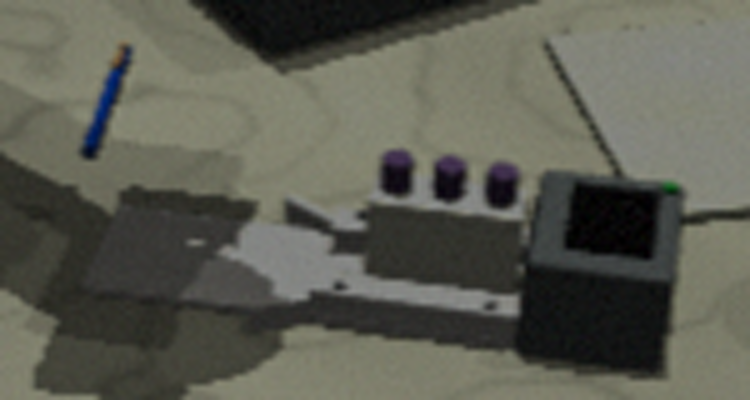

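View pics/top8c.png

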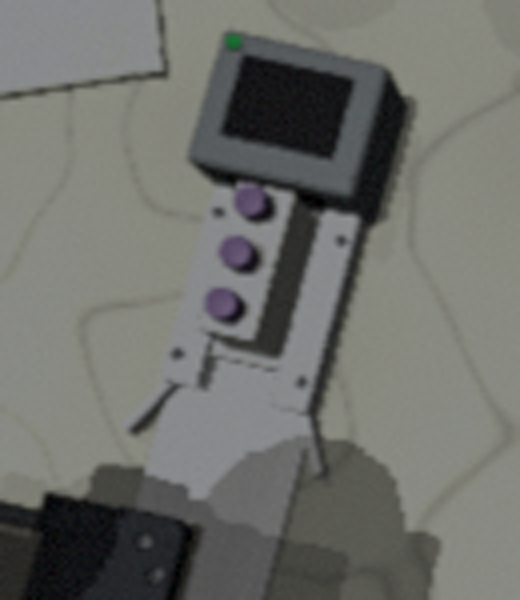

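View pics/top8.png

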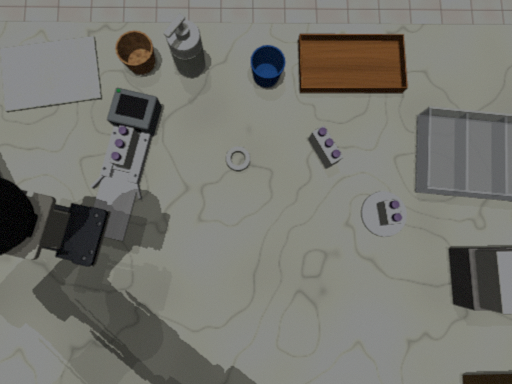

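The top crop shows caps at (252,201), (238,253) and (224,305), with the block against the reader and the stand unmoved at (325,147) in the full picture. In the side crop the caps are at (397,157), (450,163) and (502,170). Now a numeric check.

```bash
python3 - <<'E'
from h import *
np.set_printoptions(precision=4,suppress=True)
t=cr("top",[(252,201),(238,253),(224,305)],4,60,80,.084);s=cr("side",[(397,157),(450,163),(502,170)],5,200,70,.084)
a=np.radians(-13.6);m=np.array([.576,.2033]);R=np.array([[np.cos(a),np.sin(a)],[-np.sin(a),np.cos(a)]])
for c in(t,s,(t+s[::-1])/2):print(((c[:,:2]-m)@R.T*1000-[65,0]).round(1))
E
```

```text
[[ 24.6  -0.6]
 [ -2.8  -1.1]
 [-30.   -1.5]]
[[-28.6  -2.1]
 [ -1.5  -1.6]
 [ 25.1  -2.3]]
[[ 24.8  -1.4]
 [ -2.1  -1.4]
 [-29.3  -1.8]]
```

```bash
python3 -c "
from h import *
print(arm.job_done())"
```

```text
the job is handed in; nothing more can be done
None
```

The carrier is in the lane, pushed up against the reader and released, and the job is handed in. It was last read at about 11.4 s of the 42 s allowed.

I gripped the flanged carrier across its block (29.4 mm wide in the fingers) and set it down on the apron. I then slid it in under the lips until the force rose to about 18 N along the lane at the reader's face. After that I eased off, opened the fingers and backed away.

**Last checks:**
- **Position:** the middle tube cap is about 2 mm short of my measured home point and 1.5 mm off to the side, with 12 mm allowed each way. The two cameras agree to about 1.5 mm, and the row of caps is in line with the lane to about 1°.
- **Standing:** the carrier looks upright in both pictures. The TCP height at release was what it should be with the foot on the deck.
- **Other objects:** the plain stand and the round holder look unmoved, judged by eye from the pictures. The robot touches nothing.

**One slip:** I typed the first row in millimetres instead of metres. The per-row limit cut it to one step in free air, and it touched nothing.

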